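# Index the riveting carriage to its end stop

### The arm

A 6-joint arm with a two-finger parallel gripper is mounted at the origin on a cart in front of the work surface, level with it; the furniture and walls round the work are solid. World frame = base frame: x ahead of the robot, y to its left, z up, the work surface at z = 0. Lengths are in m, angles in rad, forces in N, time in s.
With the tool pointing down it reaches from about 0.25 to 0.775 m from the base axis. Payload 4 kg.
Tool frame: the origin (TCP) lies midway between the tips of the shut fingers; the grasp point (between the pads) lies 19 mm behind it (robot.hold_point_z is the distance from the TCP to the grasp point, in m); z points along the fingers, y is the line along which they close (so a half turn about z gives the same grasp; the last joint's range is limited). The gripper opens to 94 mm and grips with 3 to 60 N. Pads are 16 mm wide; open, the fingers measure 119 mm over their backs; the gripper's body (75 mm by 177 mm) begins 78 mm behind the grasp point.
Start: joints at [-1.381, 0.087, 1.371, -0, 1.684, -0.103], TCP at [0.159, -0.527, 0.183] pointing down, gripper open.
Joint ranges: [-3.1, 3.1], [-0.76, 2.03], [0.27, 2.55], [-1.08, 4.22], [0.17, 2.65], [-2.57, 2.57]. Speed limits (rad/s): [2.79, 2.79, 3.14, 3.14, 3.14, 3.14].

### API

Orientations are given as [roll, pitch, yaw] about the fixed x, y, z axes, in that order (R = Rz(yaw) Ry(pitch) Rx(roll)).
In Python, from bench import readout, imaging, robot gives the robot as it stands.
- The arm moves only by the tool carry_out, never from a script. Its argument "motion" is text: rows parted by semicolons, each of 7 numbers parted by spaces: the shift along the tool's x, y, z each as a share of 200 mm, from -1 to 1, then the turn, a rotation vector about the tool's x, y, z each as a share of 120 degrees, from -1 to 1, then the opening, from 0 (shut) to 1 (fully open). A call has 1 to 12 rows; each row shifts and turns the commanded pose from where the row before left it, along the tool's axes as they then stand; what a row does not reach is not made up. A row lasts 1/8 s, in which the tool goes at most 62.5 mm and 10.7 degrees, less where a joint would pass 70% of its speed; a pose out of reach is approached as far as the arm can. A call with a number of a shift or a turn outside -1 to 1 is refused whole. A call with a gripper value outside its range is refused whole. The fingers move at their own pace and stop on an object; the grip force is fixed at half the most. Time passes only in rows, so rows that do not move let the fingers close. It gives the time, the measured TCP pose, the force, the opening and the grip force at its end, in the units of the state.
- readout.get_obs(): the state, without advancing time (a new reading comes with each control period).
- imaging.snapshot(name): name is "scene" or "top"; returns a dict with "pixels" (400x640x3 uint8, red, green, blue), "fx", "fy", "cx", "cy" (pixels), "R" (3x3) and "t" (3): a world point X has camera coordinates R X + t. Camera axes: x right, y down, z forward; pixel columns grow to the right and rows downward; lengths in m; the calibration is good to about 2 mm. A picture is of the moment at which its call begins. There is no depth.
- robot.close_job(): hands the job in; it is judged then, once.
The state is a dict: "time": time; "joint_positions": joint angles; "qvel": joint speeds; "joint_torque": joint torques, N m; "tool_pos": TCP position; "ee_rot": TCP orientation; "wrist_force": force on the tool from outside, world axes, zero at the start; "wrist_torque": the same for the moment, N m; "width": finger opening in m; "finger_force": force on a finger pad.
Only numpy, scipy, OpenCV 4.12 (cv2) and the standard library are available. Lean on these libraries where they do the work, as an engineer would, in place of code of your own. Each camera call takes 0.05 s, during which the arm holds its last target. There are 200 camera calls.

### The job

The steel riveting carriage is locked in its track by the push-pull knob on the side facing you. Pull the knob straight out until it clicks and stays out, slide the carriage along its track, without lifting it, all the way to the stop at the right-hand end, then push the knob fully back in so that the carriage is locked there. Leave the hammer and the rivet tin where they are.

Things in the scene. Friction and masses are not known exactly. Their poses are not given: they have to be found in the camera images.
- slide_base: Fixed metal slide: ground plate 120 (x) x 300 (y) x 12 mm with two low rails along its y axis (tops 34 mm over the bench, inner faces at x +-39.5 mm), open at the +y end. Origin: centre of the plate's underside, on the bench. z up; -x is the side with the knob, roughly towards the robot (yaw within +-0.35 rad); +y is the left-hand, -y the right-hand end. It cannot move.
- stop_face (a point): Rubber face of the stop block across the slide's right-hand (-y) end, y = -110 mm in slide_base's frame, 30 mm over the bench (block 48 mm high). The carriage's -y end touches it when the carriage origin is at y = -45 mm.
- carriage: Loose steel block 76 (x) x 130 (y) x 44 mm, 0.3 to 0.8 kg, on the plate between the rails (1.5 mm play each side), with a fixed anvil disc (41 mm across, 13 mm high) on top. Origin: centre of its underside, 12 mm over the bench; axes parallel to slide_base's. It slides along slide_base's y, starting at y = +22 to +43 mm there. Its far end from the stop is point push_face.
- push_face (a point): Centre of the carriage's plain flat +y end face, 65 mm from the carriage's origin along its y, 34 mm over the bench; the face is 76 mm wide and reaches from 12 to 56 mm over the bench. Push here towards -y to slide the carriage to the stop.
- lock_slot (a point): Middle of the lock slot in the carriage's -x side (18 mm wide in y, 20 mm deep, open at the top; carriage y = +45 mm). It meets the bolt (14 mm thick, pointed tip) when the carriage is at the stop. At the start the bolt stands in a longer slot beside it (carriage y -55 to -10 mm) and keeps the carriage from reaching the stop.
- pull_knob (a joint): Push-pull knob and bolt, sliding along slide_base's x at y = 0. 0 = fully in (bolt 16 mm deep in a carriage slot), 0.026 m = fully out, towards the robot (bolt clear of the carriage). A spring detent drives it to the nearer end: each end holds with about 5 N; it resists until half way (0.013) and then snaps over the rest by itself. It starts at 0.
- knob_face (a point): Centre of the knob's outer flat face, which looks to slide_base's -x; moves with the knob; 42 mm over the bench; at x = -112 mm in slide_base's frame when in, -138 mm when out. The black mushroom-shaped head is 56 mm across and 14 mm thick, on a stem 14 mm thick. The point's axes are slide_base's.
- housing (a point): Where the stem leaves the plunger housing: front face (x = -64 mm in slide_base's frame) of the dark block 52 mm wide in y, top 64 mm over the bench; this point is 42 mm over the bench. Between this face and the back of the knob's head the stem is bare for 34 mm when the knob is in and 60 mm when it is out: room for fingers from above.
- hammer: Bystander: small hammer, 224 mm long, 20 mm high, lying behind the slide, to the left. Origin: centre of its underside.
- rivet_tin: Bystander: red closed tin 76 x 104 x 30 mm, right of the slide. Origin: centre of its underside.
Not all that is in view belongs to the job. There is more than one size of the carriage; the job needs the largest.

How it is judged:
On the way, in this order (a step that is already met when the one before it is completed fails the run):
1. the knob is pulled out to its outer detent and stays there (value of joint pull_knob above 0.023 m), for 0.3 s.
2. the carriage is slid to the stop while the knob is out (y of carriage in the frame of slide_base below -0.0415 m and z of carriage in the frame of slide_base below 0.015 m and angle between carriage's own z axis and vertical below 0.04 rad and angle between the y axis of carriage and the y axis of slide_base, either way round below 0.06 rad and value of joint pull_knob above 0.02 m), for 0.2 s.
At the end, for the whole second after the job is handed in: The knob is fully in (joint under 3 mm); the carriage lies flat in its track at the stop (its origin within 3.5 mm of the stop position y = -45 mm in slide_base's frame, not raised by more than 3 mm, level within 0.04 rad, in line within 0.06 rad), at rest (y of carriage in the frame of slide_base below -0.0415 m and z of carriage in the frame of slide_base below 0.015 m and angle between carriage's own z axis and vertical below 0.04 rad and angle between the y axis of carriage and the y axis of slide_base, either way round below 0.06 rad and value of joint pull_knob below 0.003 m and linear speed of carriage below 0.01 m/s); the robot touches nothing.
It fails at once if the carriage is lifted more than 13 mm from its track (z of carriage in the frame of slide_base above 0.025 m).
It fails at once if the hammer is moved more than 30 mm (distance of hammer from where it was at the start of the episode above 0.03 m).
It fails at once if the rivet tin is moved more than 30 mm (distance of rivet_tin from where it was at the start of the episode above 0.03 m).
It also fails if it takes over 45 s, if anything falls off the work surface, if the arm or the gripper's body presses on something with over 40 N, if the wrist force passes 120 N, or if a joint passes its speed limit or range.

## Working session

There is one attempt and no reset: what is moved stays moved. The work goes in short steps, Python scripts to look and compute and a tool call to move; the robot and the scene stay as the last step left them, time stands still between calls to the robot, and variables do not carry over. Pictures are saved under pics/ and viewed, at most 10 in all, crops included, and the job is handed in when it is done.

Besides the shell and the picture viewer there is one more tool, called after "Emit:" as name(argument=value, ...) on one line, values as JSON. carry_out: Moves the arm, as the interface text tells. Its arguments: {"type":"object","properties":{"motion":{"type":"string"}},"required":["motion"]}

```bash
mkdir -p pics; python3 - <<'E'
from bench import readout, imaging, robot
import cv2,pickle
o=readout.get_obs();print(o)
for n in("scene","top"):
    s=imaging.snapshot(n);pickle.dump(s,open(n+".pkl","wb"));cv2.imwrite(f"pics/{n}0.png",s["pixels"][:,:,::-1]);print(n,s["fx"],s["cx"],s["cy"],s["R"],s["t"])
E
```

```text
{'time': 0.0, 'joint_positions': array([-1.38109874e+00,  8.79356930e-02,  1.37224092e+00, -4.68903566e-05,
        1.68361042e+00, -1.03089208e-01]), 'qvel': array([ 0.00076183,  0.00091748,  0.00073865,  0.00105341,  0.00116069,
       -0.00174273]), 'joint_torque': array([-1.77881164e-03, -3.40184176e+01, -3.02433085e+01,  7.16581405e-02,
        3.32598074e-02, -1.70772519e-04]), 'tool_pos': array([ 0.15861221, -0.5260038 ,  0.18222156]), 'ee_rot': array([-3.13940513e+00, -1.79459949e-04,  2.92781371e-01]), 'wrist_force': array([-0.08777687, -0.16340874, -0.13377108]), 'wrist_torque': array([ 0.02378306, -0.00721513, -0.01015563]), 'finger_force': 0.0, 'width': 0.09401233883489268}
scene 519.2264381462021 320.0944987436728 204.74817526346612 [[-0.95255544 -0.30435193  0.00283304]
 [-0.25416264  0.79028401 -0.55754151]
 [ 0.16744993 -0.53180925 -0.83014423]] [0.58767203 0.35928635 1.31917725]
top 385.4886517900793 318.8534224308487 197.65710199877722 [[-0.01727632 -0.99982163  0.00763123]
 [-0.99770413  0.01673886 -0.06562218]
 [ 0.06548274 -0.00874742 -0.99781536]] [-0.17674407  0.64600037  1.05047638]
```

View pics/scene0.png

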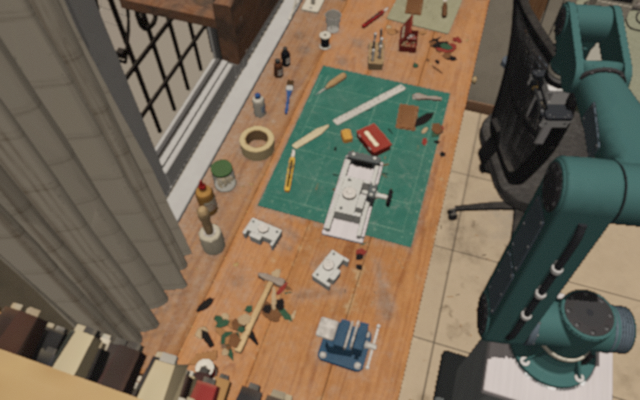

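View pics/top0.png

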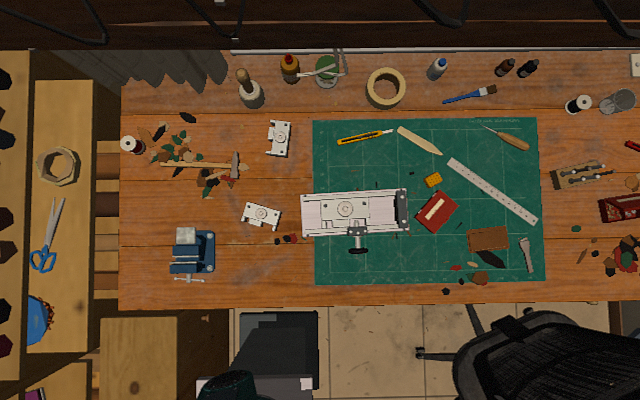

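The scene view shows the slide near (352,195) with its knob at about (388,197). In the top view the slide runs from (301,212) to (409,210), the knob is at (358,250), the stop at (402,210) and the tin at (436,212). I'll enlarge the slide for exact corners.

```bash
cat > h.py <<'E'
import numpy as np,pickle
def ray(s,u,v,z):
    R,t=np.array(s["R"]),np.array(s["t"]);c=-R.T@t
    d=R.T@np.array([(u-s["cx"])/s["fx"],(v-s["cy"])/s["fy"],1]);return c+d*(z-c[2])/d[2]
def proj(s,X):
    c=np.array(s["R"])@np.array(X)+s["t"];return s["fx"]*c[0]/c[2]+s["cx"],s["fy"]*c[1]/c[2]+s["cy"]
E
python3 - <<'E'
import cv2,pickle
s=pickle.load(open("top.pkl","rb"))["pixels"][:,:,::-1]
cv2.imwrite("pics/c0.png",cv2.resize(s[175:265,290:420],None,fx=6,fy=6,interpolation=cv2.INTER_CUBIC))
E
```

```text
(no output)
```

View pics/c0.png

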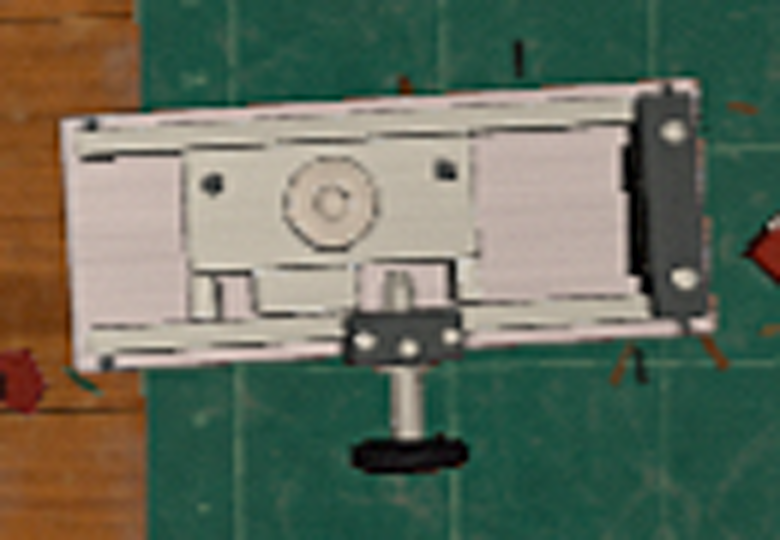

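```bash
cat > fit.py <<'E'
from h import *
from scipy.optimize import least_squares
s=pickle.load(open("top.pkl","rb"))
f=lambda p:(290+(p[0]+.5)/6-.5,175+(p[1]+.5)/6-.5)
P=[((60,.15e3,12),(62,118)),((60,-150,12),(697,80)),((-60,-150,12),(715,330)),((-60,150,12),(78,370)),((-105,0,42),(409,455)),
   ((-64,26,64),(346,363)),((-64,-26,64),(463,362))]
def W(p,L):
    c,n=np.cos(p[2]),np.sin(p[2]);L=np.array(L)/1e3
    return [p[0]+c*L[0]-n*L[1],p[1]+n*L[0]+c*L[1],L[2]]
def r(p): return np.concatenate([np.subtract(proj(s,W(p,L)),f(q)) for L,q in P])
if __name__=="__main__":
    q=least_squares(r,[.5,0,0],loss="soft_l1");p=q.x;print(p,np.round(r(p).reshape(-1,2),1))
    T=lambda L:np.round(W(p,L),4)
    print("knobface",T([-112,0,42]),"housing",T([-64,0,42]))
    for px in((185,150),(472,133),(332,203)):
        X=ray(s,*f(px),.056 if px[0]!=332 else .069);d=X[:2]-p[:2];c,n=np.cos(p[2]),np.sin(p[2])
        print("car",c*d[0]+n*d[1],-n*d[0]+c*d[1])
    S=pickle.load(open("scene.pkl","rb"));print("scene knob",proj(S,T([-112,0,42])),"corners",[np.round(proj(S,T(L)),0) for L,_ in P[:4]])
E
python3 fit.py
```

```text
[ 0.60210714 -0.28575703  0.04141656] [[-0.5 -0.6]
 [ 0.  -0.5]
 [ 0.2  0.5]
 [-0.8  0.2]
 [-0.1 -0.2]
 [ 0.5  0.8]
 [ 0.5 -0.2]]
knobface [ 0.4902 -0.2904  0.042 ] housing [ 0.5382 -0.2884  0.042 ]
car 0.03715751624843488 0.0927611182175998
car 0.03729132860908437 -0.03644914454027243
car 0.009128508531497267 0.029381468099107796
scene knob (np.float64(391.5283048650979), np.float64(198.52790445621653)) corners [array([321., 233.]), array([346., 155.]), array([383., 162.]), array([362., 242.])]
```

Emit:
carry_out(motion="0 0 0 0 0 0.06 1; 0 0 0 0 0 0.06 1; 0.186 -0.111 0 0 0 0 1; 0.186 -0.111 0 0 0 0 1; 0.186 -0.111 0 0 0 0 1; 0.186 -0.111 0 0 0 0 1; 0.186 -0.111 0 0 0 0 1; 0.186 -0.111 0 0 0 0 1; 0.186 -0.111 0 0 0 0 1; 0.186 -0.111 0 0 0 0 1; 0.186 -0.111 0 0 0 0 1; 0.186 -0.111 0 0 0 0 1")

```text
time: 1.6
tool_pos: [0.5221, -0.2883, 0.1827]
ee_rot: [-3.141, 0.001, 0.041]
wrist_force: [-0.3, -0.2, -0.4]
width: 0.0939
finger_force: 0.0
```

```bash
cat > st.py <<'E'
import numpy as np
from bench import readout
o=readout.get_obs();p=[.60211,-.28576,.04142];d=o["tool_pos"][:2]-p[:2];c,s=np.cos(p[2]),np.sin(p[2])
f=o["wrist_force"]
print("t",o["time"],"local mm",np.round(1e3*np.array([c*d[0]+s*d[1],-s*d[0]+c*d[1],o["tool_pos"][2]]),1),"rot",np.round(o["ee_rot"],4),"F",np.round(f,1),"w",round(o["width"],4),"ff",o["finger_force"])
E
python3 st.py
```

```text
t 1.6 local mm [-80.1   0.8 182.7] rot [-3.1411e+00  1.0000e-03  4.1500e-02] F [-0.3 -0.2 -0.4] w 0.0939 ff 0.0
```

Emit:
carry_out(motion="-0.005 0.004 0.2 0 0 0 1; 0 0 0.2 0 0 0 1; 0 0 0.2 0 0 0 1; 0 0 0.14 0 0 0 1; 0 0 0.06 0 0 0 1; 0 0 0 0 0 0 1")

```text
time: 2.35
tool_pos: [0.5198, -0.2899, 0.0226]
ee_rot: [-3.141, 0.002, 0.041]
wrist_force: [0.4, 0.3, 0.1]
width: 0.094
finger_force: 0.0
```

```bash
python3 st.py; python3 - <<'E'
from bench import imaging
import cv2
a=imaging.snapshot("top")["pixels"][175:275,290:420,::-1];b=imaging.snapshot("scene")["pixels"][140:260,310:440,::-1]
r=lambda i:cv2.resize(i,(390*1,300),interpolation=cv2.INTER_CUBIC)
cv2.imwrite("pics/g1.png",cv2.hconcat([r(a),r(b)]))
E
```

```text
t 2.35 local mm [-82.4  -0.7  22.6] rot [-3.1405e+00  1.5000e-03  4.1500e-02] F [0.4 0.3 0.1] w 0.094 ff 0.0
```

View pics/g1.png

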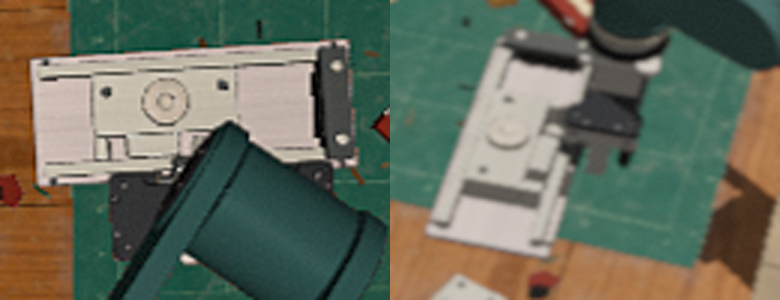

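In both crops the arm hides the knob. The fingers straddle the stem between the housing and the head, at about (600,150) in the right-hand crop, and no contact force shows. I'll close the gripper.

Emit:
carry_out(motion="0 0 0 0 0 0 0.05; 0 0 0 0 0 0 0.05; 0 0 0 0 0 0 0.05; 0 0 0 0 0 0 0.05; 0 0 0 0 0 0 0.05; 0 0 0 0 0 0 0.05; 0 0 0 0 0 0 0.05")

```text
time: 3.32
tool_pos: [0.5202, -0.2902, 0.0233]
ee_rot: [3.142, 0.0, 0.041]
wrist_force: [0.0, 0.0, 0.2]
width: 0.0275
finger_force: 0.0
```

Still closing.

Emit:
carry_out(motion="0 0 0 0 0 0 0.05; 0 0 0 0 0 0 0.05; 0 0 0 0 0 0 0.05; 0 0 0 0 0 0 0.05")

```text
time: 3.82
tool_pos: [0.5202, -0.2897, 0.0232]
ee_rot: [-3.141, 0.0, 0.042]
wrist_force: [-0.9, 2.3, -0.0]
width: 0.0101
finger_force: 25.6
```

Emit:
carry_out(motion="-0.025 0 0 0 0 0 0; -0.025 0 0 0 0 0 0; -0.025 0 0 0 0 0 0; -0.025 0 0 0 0 0 0; -0.02 0 0 0 0 0 0; -0.015 0 0 0 0 0 0; 0 0 0 0 0 0 0; 0 0 0 0 0 0 0")

```text
time: 4.82
tool_pos: [0.4941, -0.2909, 0.0233]
ee_rot: [-3.141, -0.002, 0.042]
wrist_force: [3.9, 3.6, -3.1]
width: 0.0099
finger_force: 24.8
```

```bash
python3 st.py
```

```text
t 4.825 local mm [-108.1   -0.7   23.3] rot [-3.1411e+00 -1.7000e-03  4.1700e-02] F [ 3.9  3.6 -3.1] w 0.0099 ff 24.843424558639526
```

Emit:
carry_out(motion="0 0 0 0 0 0 0.5; 0 0 0 0 0 0 0.5; 0 0 0 0 0 0 0.5; 0 0 0 0 0 0 0.5; 0 0 -0.15 0 0 0 0.5; 0 0 -0.25 0 0 0 0.5; 0 0 -0.2 0 0 0 0.5; 0.13 -0.16 0 0 0 0 0; 0.13 -0.16 0 0 0 0 0; 0.13 -0.16 0 0 0 0 0; 0.15 -0.19 0 0 0 0 0; 0 0 0 0 0 0 0")

```text
time: 6.32
tool_pos: [0.5969, -0.1504, 0.143]
ee_rot: [-3.141, 0.0, 0.046]
wrist_force: [0.6, -0.5, 0.6]
width: 0.0016
finger_force: 0.0
```

```bash
python3 st.py; python3 - <<'E'
from bench import imaging
import cv2
a=imaging.snapshot("top")["pixels"][175:275,290:420,::-1];b=imaging.snapshot("scene")["pixels"][140:260,310:440,::-1]
r=lambda i:cv2.resize(i,(390*1,300),interpolation=cv2.INTER_CUBIC)
cv2.imwrite("pics/g2.png",cv2.hconcat([r(a),r(b)]))
E
```

```text
t 6.325 local mm [  0.4 135.5 143. ] rot [-3.1412e+00  1.0000e-04  4.6000e-02] F [ 0.6 -0.5  0.6] w 0.0016 ff 0.0
```

View pics/g2.png

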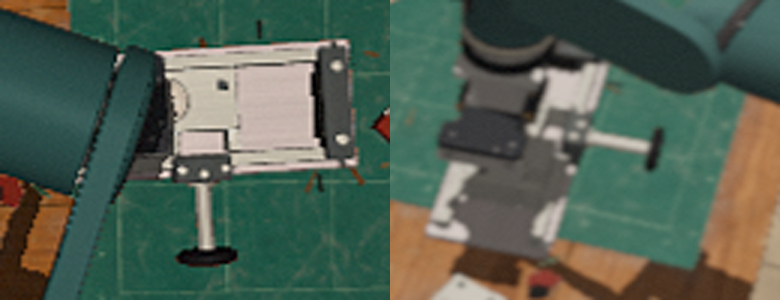

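The knob's head is now at (207,257) in the left-hand crop, so it stands well out and held there. The gripper is over the left end of the track. I'll lower it behind the push face.

Emit:
carry_out(motion="0 0 0.2 0 0 0 0; 0 0 0.2 0 0 0 0; 0 0 0.13 0 0 0 0; 0 0 0.06 0 0 0 0; 0 0.05 0 0 0 0 0; 0 0.05 0 0 0 0 0; 0 0.03 0 0 0 0 0; 0 0.03 0 0 0 0 0; 0 0.03 0 0 0 0 0; 0 0.03 0 0 0 0 0")

```text
time: 7.68
tool_pos: [0.5982, -0.1939, 0.0267]
ee_rot: [-3.136, -0.002, 0.043]
wrist_force: [-0.0, 6.5, 4.4]
width: 0.0003
finger_force: 4.1
```

```bash
python3 st.py
```

```text
t 7.675 local mm [-0.1 91.9 26.7] rot [-3.1363e+00 -1.6000e-03  4.2800e-02] F [-0.   6.5  4.4] w 0.0003 ff 4.104036167263985
```

Emit:
carry_out(motion="0 0.03 0 0 0 0 0; 0 0.03 0 0 0 0 0; 0 0.03 0 0 0 0 0; 0 0.03 0 0 0 0 0; 0 0.03 0 0 0 0 0; 0 0.03 0 0 0 0 0; 0 0.03 0 0 0 0 0; 0 0.03 0 0 0 0 0; 0 0.02 0 0 0 0 0; 0 0 0 0 0 0 0")

```text
time: 8.93
tool_pos: [0.6004, -0.2464, 0.0267]
ee_rot: [-3.137, -0.002, 0.043]
wrist_force: [-1.1, 6.1, 3.9]
width: 0.0005
finger_force: 3.6
```

```bash
python3 st.py
```

```text
t 8.925 local mm [-0.1 39.4 26.7] rot [-3.1373e+00 -1.6000e-03  4.2600e-02] F [-1.1  6.1  3.9] w 0.0005 ff 3.55877548456192
```

Emit:
carry_out(motion="0 0.01 0 0 0 0 0; 0 0.01 0 0 0 0 0; 0 0.01 0 0 0 0 0; 0 0.01 0 0 0 0 0; 0 0 0 0 0 0 0; 0 0 0 0 0 0 0")

```text
time: 9.68
tool_pos: [0.6007, -0.2538, 0.0267]
ee_rot: [-3.137, -0.002, 0.043]
wrist_force: [0.1, 7.1, 4.2]
width: 0.0008
finger_force: 3.9
```

```bash
python3 st.py
```

```text
t 9.675 local mm [-0.  32.  26.7] rot [-3.1367e+00 -1.5000e-03  4.3000e-02] F [0.1 7.1 4.2] w 0.0008 ff 3.936983048915863
```

Emit:
carry_out(motion="0 0.008 0 0 0 0 0; 0 0.008 0 0 0 0 0; 0 0 0 0 0 0 0; 0 0 0 0 0 0 0")

```text
time: 10.18
tool_pos: [0.6008, -0.2561, 0.0267]
ee_rot: [-3.135, -0.001, 0.043]
wrist_force: [-1.2, 8.2, 4.6]
width: 0.0004
finger_force: 4.8
```

```bash
python3 st.py
```

```text
t 10.175 local mm [-0.1 29.7 26.7] rot [-3.1351e+00 -1.3000e-03  4.3300e-02] F [-1.2  8.2  4.6] w 0.0004 ff 4.792002886533737
```

Emit:
carry_out(motion="0 0.008 0 0 0 0 0; 0 0.008 0 0 0 0 0; 0 0 0 0 0 0 0; 0 0 0 0 0 0 0")

```text
time: 10.68
tool_pos: [0.6008, -0.2561, 0.0267]
ee_rot: [-3.13, -0.001, 0.044]
wrist_force: [-1.7, 15.2, 7.0]
width: 0.0003
finger_force: 7.6
```

```bash
python3 st.py; python3 - <<'E'
from bench import imaging
import cv2
a=imaging.snapshot("top")["pixels"][175:275,290:420,::-1]
cv2.imwrite("pics/g3.png",cv2.resize(a,None,fx=6,fy=6,interpolation=cv2.INTER_CUBIC))
E
```

```text
t 10.675 local mm [-0.  29.7 26.7] rot [-3.1297e+00 -6.0000e-04  4.4400e-02] F [-1.7 15.2  7. ] w 0.0003 ff 7.553245648741722
```

View pics/g3.png

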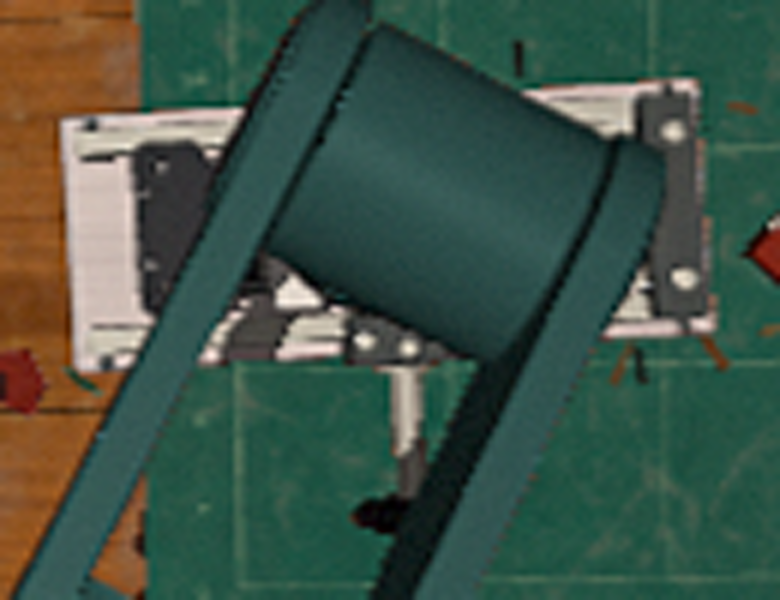

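The arm hides the carriage, but the tool stopped moving and the force doubled, so the carriage is on the stop. The knob is still out, with its head near (400,515). Next I'll back off, lift, and go round in front of the knob.

Emit:
carry_out(motion="0 -0.03 0 0 0 0 0; 0 -0.04 0 0 0 0 0; 0 0 -0.15 0 0 0 0; 0 0 -0.25 0 0 0 0; 0 0 -0.2 0 0 0 0; -0.22 0.05 0 0 0 0 0; -0.22 0.05 0 0 0 0 0; -0.22 0.05 0 0 0 0 0; -0.22 0.05 0 0 0 0 0; 0 0 0 0 0 0 0")

```text
time: 11.98
tool_pos: [0.4232, -0.2976, 0.1457]
ee_rot: [3.14, 0.0, 0.038]
wrist_force: [1.1, -0.3, 0.2]
width: 0.0004
finger_force: 0.0
```

```bash
python3 st.py; python3 - <<'E'
from bench import imaging
import cv2
a=imaging.snapshot("top")["pixels"][175:275,290:420,::-1]
cv2.imwrite("pics/g4.png",cv2.resize(a,None,fx=6,fy=6,interpolation=cv2.INTER_CUBIC))
E
```

```text
t 11.975 local mm [-179.3   -4.4  145.7] rot [3.1404e+00 2.0000e-04 3.7600e-02] F [ 1.1 -0.3  0.2] w 0.0004 ff 0.0
```

View pics/g4.png

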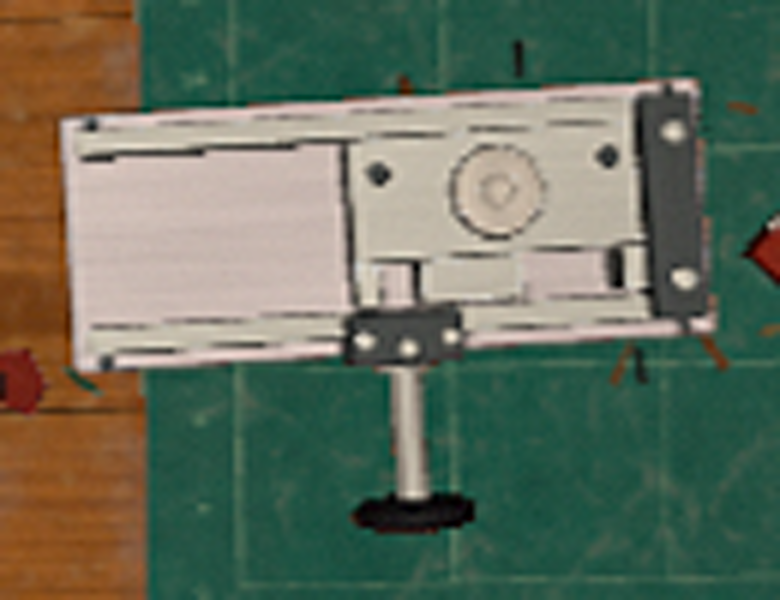

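The carriage is against the stop at (640,190), the slot at (400,285) lines up with the bolt, and the knob is out with its head at (412,512). I'll lower the tool and push the knob in.

Emit:
carry_out(motion="0 -0.022 0.2 0 0 0 0; 0 0 0.2 0 0 0 0; 0 0 0.14 0 0 0 0; 0 0 0.06 0 0 0 0; 0.08 0 0 0 0 0 0; 0.06 0 0 0 0 0 0; 0.03 0 0 0 0 0 0; 0.03 0 0 0 0 0 0; 0.03 0 0 0 0 0 0; 0.03 0 0 0 0 0 0; 0 0 0 0 0 0 0")

```text
time: 13.4
tool_pos: [0.4779, -0.2898, 0.0252]
ee_rot: [-3.141, -0.001, 0.042]
wrist_force: [0.4, 0.6, -0.1]
width: -0.0
finger_force: 0.0
```

```bash
python3 st.py
```

```text
t 13.4 local mm [-124.3    1.1   25.2] rot [-3.1414e+00 -7.0000e-04  4.1900e-02] F [ 0.4  0.6 -0.1] w -0.0 ff 0.0
```

Emit:
carry_out(motion="0.01 0 0 0 0 0 0; 0.01 0 0 0 0 0 0; 0.01 0 0 0 0 0 0; 0 0 0 0 0 0 0")

```text
time: 13.9
tool_pos: [0.4805, -0.2898, 0.0253]
ee_rot: [-3.141, 0.006, 0.041]
wrist_force: [-6.4, 0.9, 3.8]
width: 0.0006
finger_force: 3.5
```

```bash
python3 st.py
```

```text
t 13.9 local mm [-121.6    1.    25.3] rot [-3.1409  0.0058  0.0412] F [-6.4  0.9  3.8] w 0.0006 ff 3.4996592992683873
```

Contact came at the expected fully-in position. I'll press slightly more, then retreat and check.

Emit:
carry_out(motion="0.01 0 0 0 0 0 0; 0 0 0 0 0 0 0; -0.05 0 0 0 0 0 0; -0.12 0 0 0 0 0 0; -0.15 0 -0.1 0 0 0 0; 0 0 -0.25 0 0 0 0; 0 0 -0.2 0 0 0 0; 0 0 0 0 0 0 0")

```text
time: 14.9
tool_pos: [0.4236, -0.2941, 0.1399]
ee_rot: [3.135, -0.008, 0.041]
wrist_force: [0.0, 0.4, -0.7]
width: 0.0006
finger_force: 0.0
```

```bash
python3 st.py; python3 - <<'E'
from bench import imaging
import cv2
a=imaging.snapshot("top")["pixels"][175:275,290:420,::-1]
cv2.imwrite("pics/g5.png",cv2.resize(a,None,fx=6,fy=6,interpolation=cv2.INTER_CUBIC))
E
```

```text
t 14.9 local mm [-178.7   -1.   139.9] rot [ 3.1351 -0.0078  0.0414] F [ 0.   0.4 -0.7] w 0.0006 ff 0.0
```

View pics/g5.png

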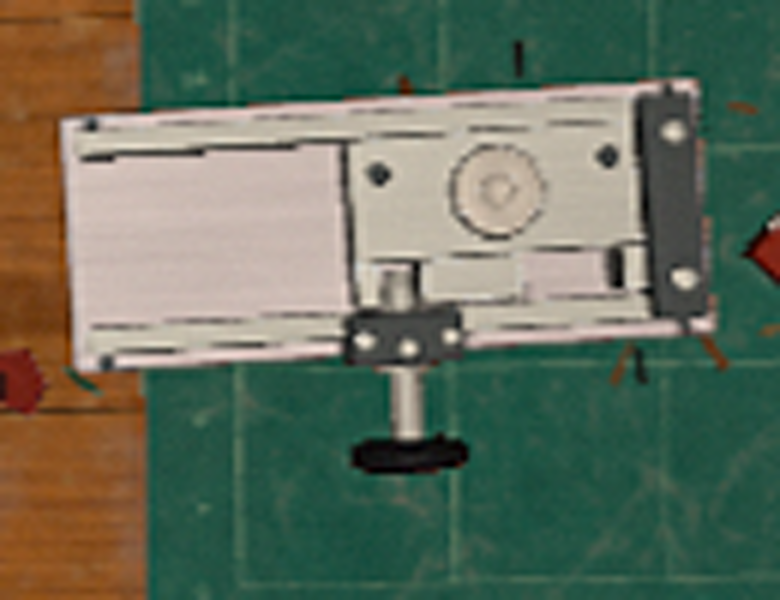

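The knob's head is back at (409,455), the same as at the start. The bolt sits in the lock slot at (398,285) and the carriage is at the stop.

```bash
python3 -c "
from bench import robot
print(robot.close_job())"
```

```text
the job is handed in; nothing more can be done
None
```

The carriage is at the right-hand stop with the knob pushed back in and the bolt in the lock slot; I handed the job in at about 15 s without touching the hammer or the tin, but no verdict came back.

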